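# Shift the stoker gearbox into third

### The job

The shift lever of the boiler's stoker gearbox stands somewhere along the left leg of its H-shaped gate. Pushing its grip with the outside of the fingers, without ever taking the grip between them, bring it level with the cross channel, move it across to the right leg, then push it forward (away from the robot) fully home into the third slot, the far right one. Leave the parts standing and lying around the gearbox where they are, and finish clear of the lever.

Things in the scene. Friction and masses are not known exactly. Their poses are not given: they have to be found in the camera images.
- gearbox: Fixed grey cast gearbox: casing 150 mm (x) by 160 mm (y) on a 200 x 210 mm foot flange, 120 mm high to the top of its steel gate plate. Origin: centre of its underside, on the ledge. Its x axis points forward (roughly away from the robot, turned by up to 0.35 rad either way), its y axis to the left, z up.
- gate (a point): Centre of the H gate, on top of the gate plate, 120 mm above the gearbox origin; axes as the gearbox. Two legs run along x at y = +25 mm (left) and -25 mm (right), 18 mm wide, joined by a cross channel along y at x = 0, 20 mm wide, inner corners rounded 5 mm. Slots: first forward left, second rear left, third forward right, fourth rear right.
- grip (a point): Middle of the lever's black cylindrical grip (34 mm diameter, 64 mm long, z axis along the lever), on a 12 mm steel stem. The lever turns about a pivot 180 mm below this point, 16 mm above the gearbox origin on its z axis; the grip moves 1.8 times as far as the stem moves in the gate, and stands 196 mm above the ledge when upright.
- across (a joint): Sideways lean of the lever, rad: 0 upright, negative left, positive right (gearbox -y). Left leg about -0.245, right leg about +0.245, end stops at -0.275 and +0.275; about 0.03 rad of play in the legs. Crosses only while along is within about 0.05 rad of 0; rounded corners guide it in if slightly off. Held by light friction (about 2 N at the grip), no spring: stays where it is left.
- along (a joint): Forward lean of the lever, rad: 0 in the cross channel, positive forward (gearbox +x), negative to the rear. End stops at -0.25 and +0.25 are the ends of the slots. Free only in the legs. Light friction (about 2 N at the grip), no spring. Starts anywhere from -0.24 to +0.24, in the left leg.
- valve_wheel: Bystander: loose cast iron valve wheel lying flat right of the gearbox, 150 mm across, 26 mm high at the hub. Origin: centre of its underside.
- pipe_nipple: Bystander: loose steel pipe nipple standing on end left of and nearer than the gearbox, 33 mm diameter, 90 mm high. Origin: centre of its underside.
- sensor_well: Bystander: loose copper sensor well standing on its round foot left of the gearbox, foot 34 mm diameter, stem 16 mm, 115 mm high. Origin: centre of its underside.

How it is judged:
On the way, in this order (a step that is already met when the one before it is completed fails the run):
1. the lever goes through the cross channel to the right (value of joint across above 0.1 rad and value of joint along between -0.1 and 0.1 rad), for 0.05 s.
2. the lever is home in the third slot (value of joint across above 0.2 rad and value of joint along above 0.215 rad), for 0.2 s.
At the end, for the whole second after the job is handed in: The lever rests in the third slot (across above 0.2 rad, along above 0.215 of 0.25 rad), still, and the wheel, nipple and sensor well are within 15 mm of where they were (all of step 2 and velocity of joint along between -0.05 and 0.05 rad/s and velocity of joint across between -0.05 and 0.05 rad/s and distance of each of valve_wheel, pipe_nipple, sensor_well from where it was at the start of the episode below 0.015 m); the robot touches nothing.
It fails at once if the lever's grip is taken between the fingers (the grasp point enters the grip) (x of the grasp point in the frame of grip between -0.012 and 0.012 m and y of the grasp point in the frame of grip between -0.012 and 0.012 m and z of the grasp point in the frame of grip between -0.1 and 0.045 m).
It fails at once if a loose part beside the gearbox is knocked, carried or lifted (distance of any of valve_wheel, pipe_nipple, sensor_well from where it was at the start of the episode above 0.03 m or angle between any of pipe_nipple, sensor_well's own z axis and vertical above 0.5 rad).
It also fails if it takes over 51 s, if anything falls off the work surface, if the arm or the gripper's body presses on something with over 40 N, if the wrist force passes 120 N, or if a joint passes its speed limit or range.

### The arm

A 7-joint arm with a two-finger parallel gripper is mounted at the origin on the work surface. World frame = base frame: x ahead of the robot, y to its left, z up, the work surface at z = 0. Lengths are in m, angles in rad, forces in N, time in s.
With the tool pointing down it reaches from about 0.425 to 0.925 m from the base axis. Payload 6.8 kg.
Tool frame: the origin (TCP) lies midway between the tips of the shut fingers; the grasp point (between the pads) lies 19 mm behind it; z points along the fingers, x is the direction in which the jaws open and shut, and the axes are right-handed (so a half turn about z gives the same grasp; the last joint's range is limited). The gripper opens to 85 mm and grips with 20 to 120 N. Pads are 22 mm wide; open, the fingers measure 114 mm over their backs; the gripper's body (76 mm by 85 mm) begins 54 mm behind the grasp point. The pads swing forward as they close: fully open they stand 13 mm farther back than shut.
Start: joints at [1.202, 0.477, 0.022, 1.555, -0.011, 1.109, -0.083], TCP at [0.174, -0.652, 0.231] pointing down, gripper open.
Joint ranges: [-2.96, 2.96], [-0.34, 2.1], [-1.41, 1.46], [0.24, 2.44], [-1.37, 4.51], [0.17, 1.92], [-2.96, 2.96]. Speed limits (rad/s): [2.39, 2.39, 3.14, 3.14, 3.14, 3.14, 3.14].

### API

Orientations are given as a rotation vector (axis times angle).
In Python, from bench import r gives the robot as it stands. The module is installed in compiled form; this text tells all that it offers.
- The arm moves only by the shell command python3 -m pendant 'ROWS' [OPENING] [FORCE]. ROWS is text: rows parted by semicolons, each of 4 numbers parted by spaces: the shift along the tool's x, y, z in cm, then the turn about the tool's z in degrees. A call has 1 to 8 rows; each row shifts and turns the pose as measured when the row begins, along the tool's axes as they then stand; what a row does not reach is not made up. A row lasts 1/12 s, in which the tool goes at most 41.7 mm and 7.16 degrees, less where a joint would pass 70% of its speed; a pose out of reach is approached as far as the arm can. A call with a gripper value outside its range is refused whole. OPENING is the closure in counts, from 0 (fully open) to 255 (shut), set as the call begins (- or left out, the last holds). The fingers move at their own pace and stop on an object; FORCE is the grip in N (left out, the last holds). Time passes only in rows, so rows that do not move let the fingers close. It gives the time, the measured TCP pose, the force and the opening at its end, in the units of the state.
- r.get_obs(): the state, without advancing time (a new reading comes with each control period).
- r.grab_frame(name): name is "scene" or "top"; returns a dict with "color" (384x512x3 uint8, red, green, blue), "fx", "fy", "cx", "cy" (pixels), "R" (3x3) and "t" (3): a world point X has camera coordinates R X + t. Camera axes: x right, y down, z forward; pixel columns grow to the right and rows downward; lengths in m; the calibration is good to about 2 mm. A picture is of the moment at which its call begins. There is no depth.
- r.hand_in(): hands the job in, once; it reports no verdict.
The state is a dict: "clock": time; "joints": joint angles; "qvel": joint speeds; "tau": joint torques, N m; "tcp_pos": TCP position; "orientation": TCP orientation; "contact_force": force on the tool from outside, world axes, zero at the start; "moment": the same for the moment, N m; "grip_width": finger opening in m.
Only numpy, scipy, OpenCV 4.12 (cv2) and the standard library are available. Lean on these libraries where they do the work, as an engineer would, in place of code of your own. Each camera call takes 0.05 s, during which the arm holds its last target.

## Working session

There is one attempt and no reset: what is moved stays moved. The work goes in short steps, Python scripts to look and compute and a shell command to move; the robot and the scene stay as the last step left them, time stands still between calls to the robot, and variables do not carry over. Pictures are saved under pics/ and viewed, and the job is handed in when it is done.

```bash
mkdir -p pics; python3 - <<'E'
from bench import r
import cv2
o=r.get_obs();print({k:o[k] for k in('clock','tcp_pos','orientation','contact_force','grip_width')})
for n in('scene','top'):
    f=r.grab_frame(n);cv2.imwrite(f'pics/{n}0.png',f['color'][:,:,::-1]);print(n,f['fx'],f['cx'],f['cy'],f['R'],f['t'])
E
```

```text
{'clock': 0.0, 'tcp_pos': array([ 0.17389831, -0.65158255,  0.23030464]), 'orientation': array([-2.49060233e+00,  1.91307163e+00,  2.43213258e-03]), 'contact_force': array([-0.25274951, -0.05825664,  0.34057237]), 'grip_width': 0.08575091857541071}
scene 385.6892666506035 262.90745451053783 191.9684167545008 [[ 0.55797073  0.82985361  0.00341385]
 [ 0.48719631 -0.32424164 -0.81086813]
 [-0.67179493  0.4541039  -0.58521896]] [-0.31106189 -0.17274953  1.1596868 ]
top 418.26036056752855 253.51989089911348 187.56962213090793 [[-0.00237648 -0.99999042  0.00367686]
 [-0.98376227  0.00167803 -0.17946861]
 [ 0.17946072 -0.00404366 -0.98375683]] [-0.00654514  0.57244627  1.01219752]
```

View pics/scene0.png

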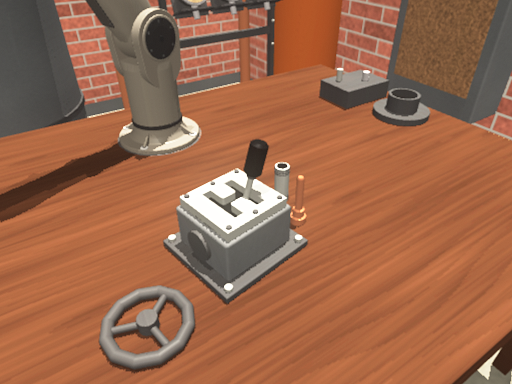

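View pics/top0.png

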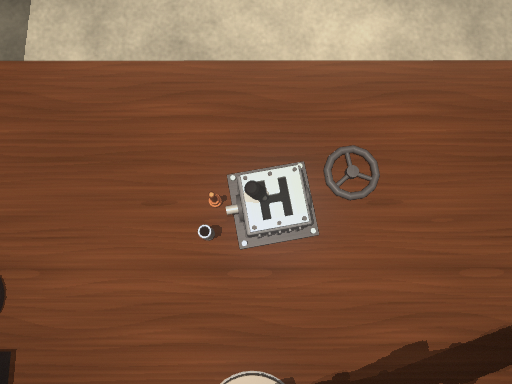

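```bash
cat > h.py <<'E'
import numpy as np,cv2
from bench import r
def ray(f,u,v):
    d=np.array([(u-f['cx'])/f['fx'],(v-f['cy'])/f['fy'],1]);R=np.array(f['R']);return -R.T@np.array(f['t']),R.T@d
def plane(f,u,v,z):
    c,d=ray(f,u,v);return c+d*(z-c[2])/d[2]
def two(f,p,g,q):
    c,d=ray(f,*p);e,k=ray(g,*q);s=np.linalg.lstsq(np.c_[d,-k],e-c,rcond=None)[0]
    a=c+s[0]*d;b=e+s[1]*k;return (a+b)/2,np.linalg.norm(a-b)
def proj(f,X):
    c=np.array(f['R'])@X+f['t'];return c[0]/c[2]*f['fx']+f['cx'],c[1]/c[2]*f['fy']+f['cy']
E
python3 - <<'E'
import cv2
a=cv2.imread('pics/top0.png')[140:260,190:350];cv2.imwrite('pics/topz.png',cv2.resize(a,None,fx=5,fy=5,interpolation=2))
a=cv2.imread('pics/scene0.png')[130:300,150:320];cv2.imwrite('pics/scz.png',cv2.resize(a,(595,595),interpolation=2))
E
```

```text
(no output)
```

View pics/topz.png

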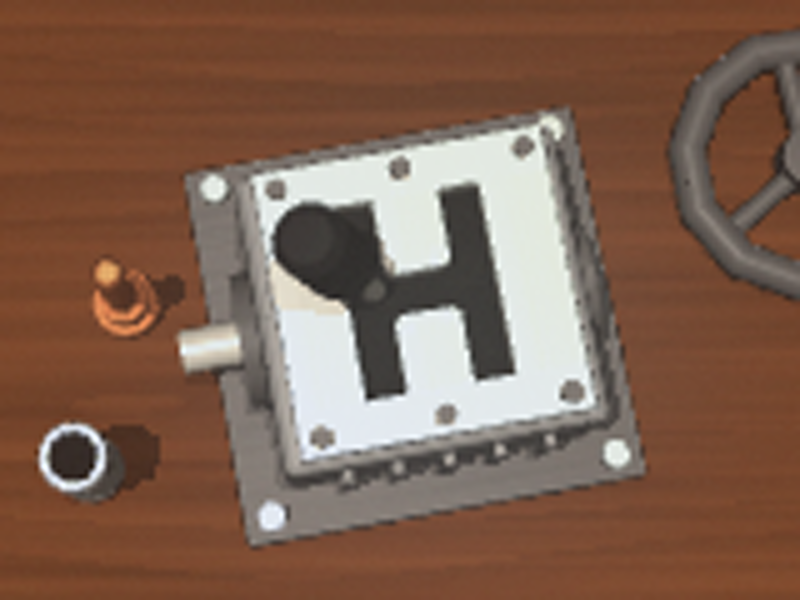

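View pics/scz.png

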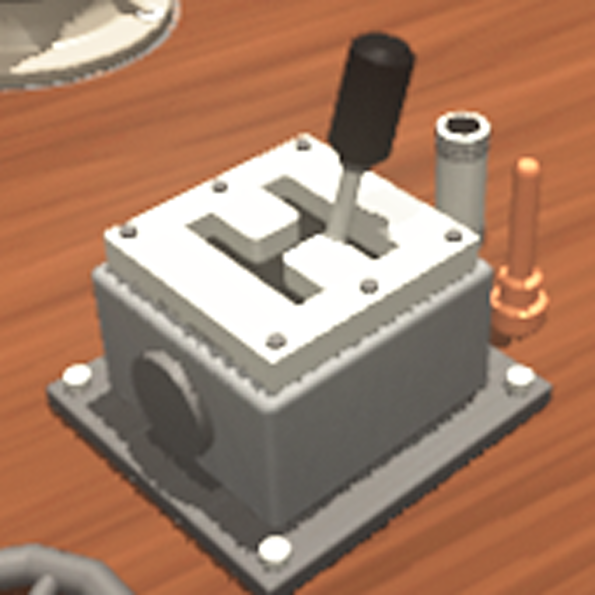

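```bash
cat > m.py <<'E'
from h import *
import pickle
f=r.grab_frame('top');g=r.grab_frame('scene')
T=lambda p:(p[0]/5+190-.4,p[1]/5+140-.4); S=lambda p:(p[0]/3.5+150-.36,p[1]/3.5+130-.36)
sc=np.array([plane(f,*T(p),.121) for p in [(276,189),(399,166),(524,146),(572,391),(446,413),(322,437)]])
c=sc.mean(0);ax=sc[:3].mean(0)-sc[3:].mean(0);ay=(sc[0]+sc[5]-sc[2]-sc[3])
print(c,np.arctan2(ax[1],ax[0]),np.arctan2(-ay[0],ay[1]),np.linalg.norm(ax),np.linalg.norm(ay)/2)
ss=np.array([plane(g,*S(p),.121) for p in [(453,236),(369,286),(276,341),(128,231),(220,186),(302,144)]])
print(ss.mean(0)); print(np.round(ss-sc,4))
bolts=np.array([plane(f,*T(p),.02) for p in [(213,187),(553,127),(617,454),(272,516)]]);print(bolts.mean(0),bolts)
for n,p,q in [('top',(305,237),(383,50)),('mid',(325,252),(371,102))]:
    X,e=two(f,T(p),g,S(q));print(n,X,e)
# dark centroid in scene
for n,p,z in [('well',(106,272),.115),('nip',(73,460),.09)]: print(n,plane(f,*T(p),z))
w=[plane(f,352.,172.,.02)];print('wheel',w)
E
python3 m.py
```

```text
[ 0.53608937 -0.05634838  0.121     ] 0.1751920430212877 0.1767201842132325 0.12000143598227977 0.1199485364529196
[ 0.53674363 -0.05318931  0.121     ]
[[ 0.0012  0.0027  0.    ]
 [ 0.0007  0.0025 -0.    ]
 [ 0.0014  0.0036  0.    ]
 [ 0.0005  0.0029  0.    ]
 [ 0.0004  0.0031  0.    ]
 [-0.0003  0.0042  0.    ]]
[ 0.53646898 -0.05681121  0.02      ] [[ 0.60661544  0.04821801  0.02      ]
 [ 0.63878014 -0.13161515  0.02      ]
 [ 0.4658885  -0.16070754  0.02      ]
 [ 0.43459184  0.01685985  0.02      ]]
top [ 5.43917063e-01 -3.58886188e-04  2.16375891e-01] 0.000980931251972083
mid [ 0.54282277 -0.00820881  0.18845373] 0.003054905266843997
well [0.54550192 0.09437    0.115     ]
nip [0.45807846 0.11125366 0.09      ]
wheel [array([ 0.61959369, -0.26807345,  0.02      ])]
```

```bash
cat > s.py <<'E'
from h import *
o=r.get_obs();R=cv2.Rodrigues(np.array(o['orientation']))[0]
C=np.array([.5364,-.055,.12]);a=.176;G=np.array([[np.cos(a),np.sin(a),0],[-np.sin(a),np.cos(a),0],[0,0,1]])
p=G@(o['tcp_pos']-C);p[2]+=.12
print('t',o['clock'],'gate-frame TCP mm',np.round(p*1e3,1),'F gate',np.round(G@o['contact_force'],1),'w',o['grip_width'])
print('tool x in gate',np.round(G@R[:,0],3),'z',np.round(G@R[:,2],3))
E
python3 -m pendant '0 0 -2.5 5; 0 0 -2.5 0; -2.8 -2.6 0 0; -2.8 -2.6 0 0; -2.8 -2.6 0 0; -2.8 -2.6 0 0; -2.8 -2.6 0 0; -2.8 -2.6 0 0' 255; python3 s.py
```

```text
clock: 0.87
tcp_pos: [0.2953, -0.4602, 0.2796]
orientation: [2.38, -2.045, -0.008]
contact_force: [1.7, -0.6, 0.5]
grip_width: 0.0001
t 0.8667 gate-frame TCP mm [-308.3 -356.8  279.6] F gate [ 1.5 -0.9  0.5] w 8.291134489592167e-05
tool x in gate [-0.025 -1.    -0.002] z [-0.006  0.002 -1.   ]
```

```bash
python3 -m pendant '-2.8 -2.6 0 -1.4; -2.8 -2.6 0 0; -2.8 -2.6 0 0; -2.8 -2.6 0 0; -2.8 -2.6 0 0; -2.8 -2.6 0 0; -2.8 -2.6 0 0; -2.8 -2.6 0 0' >/dev/null; python3 s.py
```

```text
t 1.5333 gate-frame TCP mm [ -92.7 -120.2  279.4] F gate [ 0.9 -0.8  0.1] w 4.103253388949574e-06
tool x in gate [-0.001 -1.     0.001] z [-0.005 -0.001 -1.   ]
```

```bash
python3 -m pendant '-2.8 -2.6 0 0; -2.8 -2.6 0 0; -2.8 -2.6 0 0; -2.8 -2.6 0 0; -2.8 -2.6 0 0; -2 -2 0 0; 0 0 0 0' >/dev/null; python3 s.py
```

```text
t 2.1167 gate-frame TCP mm [ 66.7  57.8 278.7] F gate [-0.4  0.3 -0.1] w 0.0003129529911621236
tool x in gate [ 0.008 -1.    -0.003] z [-0.002  0.003 -1.   ]
```

```bash
python3 -m pendant '1.2 0 -0 0; 0 0 3 0; 0 0 3 0; 0 0 3 0; 0 0 1.6 0; 0 0 0 0' >/dev/null; python3 s.py; python3 - <<'E'
from h import *
for n in('top','scene'):
    f=r.grab_frame(n);a=f['color'][100:260,160:350,::-1];cv2.imwrite(f'pics/{n}1.png',cv2.resize(a,None,fx=3,fy=3,interpolation=2))
E
```

```text
t 2.6167 gate-frame TCP mm [ 66.4  37.5 170.3] F gate [1.1 0.4 0.6] w -0.00014022054768780633
tool x in gate [ 0.006 -1.     0.002] z [ 0.001 -0.002 -1.   ]
```

View pics/scene1.png

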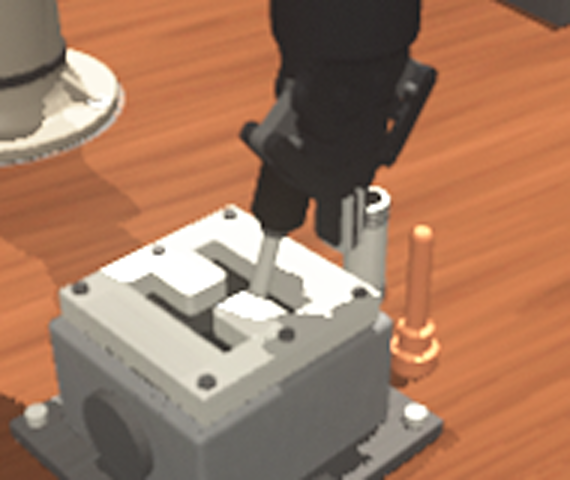

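View pics/top1.png

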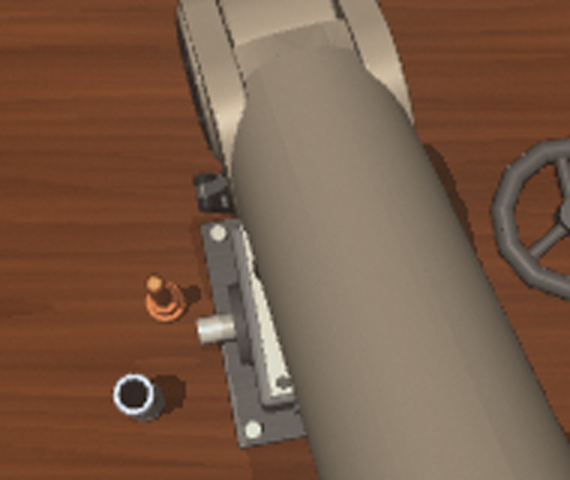

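```bash
python3 -m pendant '-0.7 0 0 0; 0 1 0 0; 0 0.8 0 0;0 0 0 0' >/dev/null; python3 s.py; python3 -m pendant '0 0.4 0 0' >/dev/null; python3 s.py;python3 -m pendant '0 0.4 0 0' >/dev/null; python3 s.py
```

```text
t 3.05 gate-frame TCP mm [ 51.   43.2 178.5] F gate [-0.4  0.2  0.1] w 1.397024301152496e-05
tool x in gate [ 0.003 -1.     0.004] z [ 0.013 -0.004 -1.   ]
t 3.1333 gate-frame TCP mm [ 47.4  43.2 179.6] F gate [ 0.5 -0.1 -0. ] w 0.00010564571088158505
tool x in gate [ 0.003 -1.     0.004] z [ 0.015 -0.004 -1.   ]
t 3.2167 gate-frame TCP mm [ 43.1  43.2 180.3] F gate [ 0.8 -0.3 -0.1] w 1.598726599198206e-05
tool x in gate [ 0.003 -1.     0.005] z [ 0.016 -0.005 -1.   ]
```

```bash
python3 -c "
from h import *;print(np.round(r.get_obs()['joints'],3))"; python3 -m pendant '0 0.3 0.3 0' >/dev/null; python3 s.py;python3 -m pendant '0 0.4 0.4 0' >/dev/null; python3 s.py; python3 -c "
from h import *;print(np.round(r.get_obs()['joints'],3))"
```

```text
[ 0.204  0.382 -0.384  1.851  0.181  0.925 -1.654]
t 3.3 gate-frame TCP mm [ 40.8  43.1 178.4] F gate [ 2.5 -0.1  4. ] w -0.0002025640026062244
tool x in gate [ 0.003 -1.     0.005] z [ 0.019 -0.005 -1.   ]
t 3.3833 gate-frame TCP mm [ 38.2  43.2 175.5] F gate [1.9 0.6 3.8] w 3.077108170279259e-05
tool x in gate [ 0.004 -1.     0.005] z [ 0.023 -0.005 -1.   ]
[ 0.207  0.377 -0.385  1.872  0.183  0.903 -1.655]
```

```bash
python3 -m pendant '0 0.4 0.1 0;0 0.3 0.1 0' >/dev/null; python3 s.py;python3 -m pendant '0 0.3 0.1 0' >/dev/null; python3 s.py
```

```text
t 3.55 gate-frame TCP mm [ 31.2  43.2 173.1] F gate [ 2.  -0.1  1.6] w -1.1563560237872247e-05
tool x in gate [ 0.004 -1.     0.006] z [ 0.025 -0.005 -1.   ]
t 3.6333 gate-frame TCP mm [ 27.8  43.1 171.7] F gate [ 1.7  0.2 -0.3] w 0.00030135066978710347
tool x in gate [ 0.004 -1.     0.006] z [ 0.025 -0.005 -1.   ]
```

```bash
python3 -m pendant '0 -1.5 0 0;0 -2 0 0;0 0 -3 0;0 0 -4 0;0 0 -4 0;-3 0 0 0; -3 0 0 0; 0 0 0 0' >/dev/null; python3 s.py; python3 - <<'E'
from h import *
for n in('top','scene'):
    f=r.grab_frame(n);a=f['color'][130:300,150:320,::-1];cv2.imwrite(f'pics/{n}2.png',cv2.resize(a,(595,595),interpolation=2))
E
```

```text
t 4.3 gate-frame TCP mm [ 52.4 102.7 278.4] F gate [-0.3  0.4 -0.2] w -6.945598021265036e-05
tool x in gate [-0.002 -1.     0.003] z [ 0.001 -0.003 -1.   ]
```

View pics/scene2.png

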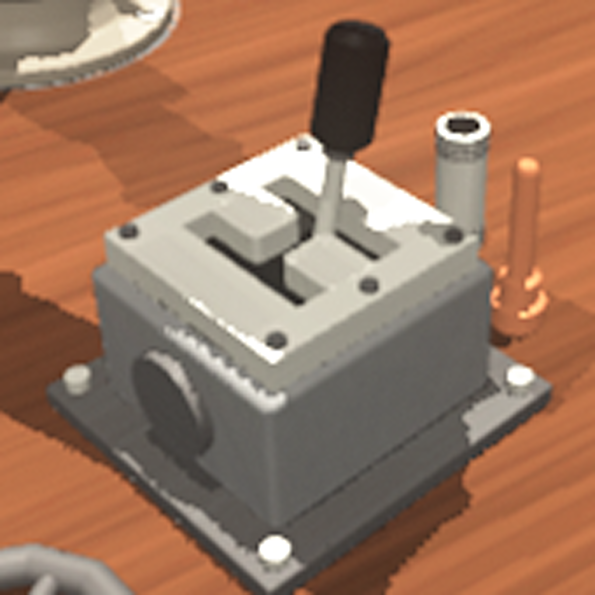

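```bash
python3 - <<'E'
from h import *
g=r.grab_frame('scene');a=.176
for al in(-.1,-.05,0,.05,.1):
  for L in(180,208):
    x,y,z=L*np.sin(al)*.97,L*np.sin(.245),16+L*np.cos(.245)*np.cos(al)
    X=np.array([.5367,-.0535,0])+np.array([x*np.cos(a)-y*np.sin(a),x*np.sin(a)+y*np.cos(a),z])/1e3
    u=proj(g,X);print(al,L,[round((u[0]-150+.36)*3.5),round((u[1]-130+.36)*3.5)])
E
```

```text
-0.1 180 [327, 77]
-0.1 208 [332, 25]
-0.05 180 [338, 82]
-0.05 208 [345, 30]
0 180 [349, 88]
0 208 [359, 37]
0.05 180 [361, 95]
0.05 208 [372, 44]
0.1 180 [373, 103]
0.1 208 [386, 52]
```

```bash
python3 -m pendant '0 2.5 0 0;0 2.5 0 0;0 0 3 0;0 0 3 0;0 0 3 0;0 0 1 0;0 0 0 0' >/dev/null; python3 s.py
```

```text
t 5.0333 gate-frame TCP mm [  0.7  88.9 174.9] F gate [-0.8  6.9 20.2] w 5.0292798716512714e-05
tool x in gate [-0.019 -1.     0.008] z [ 0.002 -0.008 -1.   ]
```

```bash
python3 -m pendant '-0.8 0 -0.8 0; 0 0 0 0' >/dev/null; python3 s.py;  python3 - <<'E'
from h import *
for n in('top','scene'):
    f=r.grab_frame(n);a=f['color'][100:270,150:320,::-1];cv2.imwrite(f'pics/{n}3.png',cv2.resize(a,(595,595),interpolation=2))
E
```

```text
t 5.2 gate-frame TCP mm [  1.1  96.1 183.2] F gate [1.1 1.1 0.7] w -0.00022098667194363314
tool x in gate [-0.021 -1.     0.007] z [ 0.001 -0.007 -1.   ]
```

View pics/scene3.png

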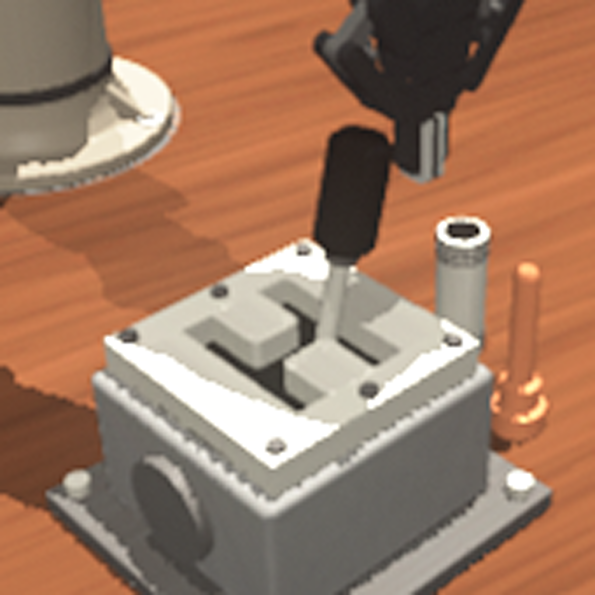

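```bash
python3 -m pendant '-1.5 0 -3 0; 0 0 -3 0; 0 0 0 7' >/dev/null; python3 s.py;  python3 -c "
from h import *;print(np.round(r.get_obs()['joints'],3))"
```

```text
t 5.55 gate-frame TCP mm [ -2.3 106.5 240.6] F gate [ 1.5 -0.3  0. ] w 0.0003101569534765027
tool x in gate [-0.148 -0.989  0.011] z [-0.01  -0.009 -1.   ]
[ 0.13   0.244 -0.411  1.888  0.122  1.044 -1.876]
```

```bash
python3 -m pendant '0 0 0 -7;0 0 0 -7;0 0 0 -7;0 0 0 -7;0 0 0 -7;0 0 0 -7;0 0 0 -7;0 0 0 -7' >/dev/null; python3 s.py;python3 -m pendant '0 0 0 -7;0 0 0 -7;0 0 0 -7;0 0 0 -7;0 0 0 -7;0 0 0 -7;0 0 0 0' >/dev/null; python3 s.py
```

```text
t 6.2167 gate-frame TCP mm [ -5.1  98.4 239.3] F gate [-0.5  0.4  0.4] w -2.9736567239291123e-05
tool x in gate [ 0.741 -0.672 -0.002] z [-0.016 -0.014 -1.   ]
t 6.8 gate-frame TCP mm [ -9.2  90.2 235.2] F gate [ 0.1 -0.2 -0.6] w 0.00015832189000427566
tool x in gate [ 1.     0.017 -0.026] z [-0.026 -0.017 -1.   ]
```

```bash
python3 -m pendant '0.9 -1.2 0 0;0 -0.5 2 0; 0 -0.2 2 0;0 0 0 0' >/dev/null; python3 s.py; python3 -m pendant '0 -0.2 1.5 0;0 0 0.5 0;0 0 0 0' >/dev/null; python3 s.py
```

```text
t 7.1333 gate-frame TCP mm [ -1.7 105.  193. ] F gate [-1.7 -0.1  0. ] w 0.00028986088199665303
tool x in gate [ 1.    -0.005 -0.026] z [-0.026 -0.019 -0.999]
t 7.3833 gate-frame TCP mm [ -2.6 104.8 172.8] F gate [ 0.4 -0.2  0. ] w 0.0001474551906309417
tool x in gate [ 1.    -0.014 -0.028] z [-0.028 -0.019 -0.999]
```

```bash
python3 -m pendant '0.2 1.5 0 0;0 1 0 0;0 0.8 0 0;0 0.8 0 0' >/dev/null; python3 s.py; python3 -m pendant '0 0.8 0 0;0 0.8 0 0' >/dev/null; python3 s.py
```

```text
t 7.7167 gate-frame TCP mm [  0.4  64.6 177.3] F gate [-1.6  3.   6. ] w 0.00010923731740427459
tool x in gate [ 1.    -0.015 -0.025] z [-0.025 -0.018 -1.   ]
t 7.8833 gate-frame TCP mm [  1.   48.  179.4] F gate [-0.5  2.1  2. ] w -0.0001230124168920897
tool x in gate [ 1.    -0.015 -0.022] z [-0.023 -0.017 -1.   ]
```

Moving with light force; it is crossing.

```bash
python3 -m pendant '0 0.8 0.2 0;0 0.8 0.2 0;0 0.8 0.2 0' >/dev/null; python3 s.py; python3 -m pendant '0 0.8 0.2 0;0 0.8 0.2 0;0 0.5 0 0' >/dev/null; python3 s.py; python3 -m pendant '0 0.5 0.1 0;0 0.5 0.1 0' >/dev/null; python3 s.py
```

```text
t 8.1333 gate-frame TCP mm [  0.7  21.3 174.5] F gate [-0.4  2.3  1. ] w -0.00021894114842968318
tool x in gate [ 1.    -0.016 -0.021] z [-0.021 -0.018 -1.   ]
t 8.3833 gate-frame TCP mm [-1.000e-01 -3.300e+00  1.696e+02] F gate [ 0.1  1.1 -0.3] w 0.00015858004095932379
tool x in gate [ 1.    -0.017 -0.022] z [-0.022 -0.018 -1.   ]
t 8.55 gate-frame TCP mm [ -0.2 -15.  167.4] F gate [0.3 1.6 1.6] w -0.00018569871123684547
tool x in gate [ 1.    -0.018 -0.021] z [-0.022 -0.018 -1.   ]
```

```bash
python3 -m pendant '0 0.2 0 0' >/dev/null; python3 s.py; python3 - <<'E'
from h import *
for n in('top','scene'):
    f=r.grab_frame(n);a=f['color'][100:270,150:320,::-1];cv2.imwrite(f'pics/{n}4.png',cv2.resize(a,(595,595),interpolation=2))
E
```

```text
t 8.6333 gate-frame TCP mm [ -0.3 -17.8 167.2] F gate [ 1.2  3.3 -0.9] w 0.00019757416147004822
tool x in gate [ 1.    -0.019 -0.021] z [-0.022 -0.018 -1.   ]
```

View pics/scene4.png

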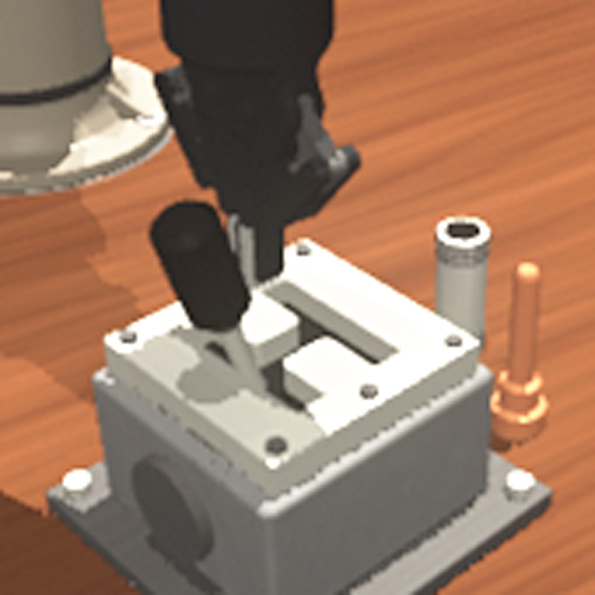

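```bash
python3 -m pendant '0 -2 0 0;0 -1 -2 0;0 0 -4 0;0 0 -2.5 0;-2.5 0 0 7;-2.5 0 0 7;0 0 0 7;0 0 0 7' >/dev/null; python3 s.py;python3 -m pendant '0 0 0 7;0 0 0 7;0 0 0 7;0 0 0 7;0 0 0 7;0 0 0 7;0 0 0 7;0 0 0 7' >/dev/null; python3 s.py
```

```text
t 9.4 gate-frame TCP mm [-51.6  19.5 255.7] F gate [ 1.2  0.6 -0.2] w -9.832692206599378e-05
tool x in gate [ 0.87  -0.493 -0.014] z [-0.027 -0.021 -0.999]
t 10.0667 gate-frame TCP mm [-55.7  18.6 256.1] F gate [-1.2  0.9 -0.5] w 0.00010646308019096486
tool x in gate [ 0.056 -0.998  0.026] z [-0.032 -0.028 -0.999]
```

```bash
python3 -m pendant '3 0 0 3;3 0 0 0;0 0 3 0;0 0 3 0;0 0 2 0;0 0 0 0' >/dev/null; python3 s.py
```

```text
t 10.5667 gate-frame TCP mm [-56.2 -47.1 177.4] F gate [-1.2  0.4 -0.6] w 0.00017953131969070343
tool x in gate [-0.003 -0.999  0.034] z [-0.029 -0.034 -0.999]
```

```bash
python3 -m pendant '0 -1 0 0;0 -1 0.1 0;0 -0.8 0.1 0;0 -0.8 0.2 0' >/dev/null; python3 s.py;python3 -m pendant '0 -0.8 0.2 0;0 -0.8 0.2 0' >/dev/null; python3 s.py;python3 -m pendant '0 -0.8 0.2 0' >/dev/null; python3 s.py;
```

```text
t 10.9 gate-frame TCP mm [-17.9 -47.7 174.9] F gate [-1.6 -0.2  2.7] w 0.000154426271929325
tool x in gate [-0.002 -0.999  0.036] z [-0.029 -0.036 -0.999]
t 11.0667 gate-frame TCP mm [  1.3 -47.7 172. ] F gate [-1.5  0.4  1.3] w -0.0001392789777938181
tool x in gate [-0.002 -0.999  0.037] z [-0.027 -0.037 -0.999]
t 11.15 gate-frame TCP mm [ 10.7 -47.6 170.1] F gate [-1.3 -0.9  1.7] w 0.00039931173962128296
tool x in gate [-0.001 -0.999  0.038] z [-0.026 -0.037 -0.999]
```

```bash
python3 -m pendant '0 -0.3 0 0' >/dev/null; python3 s.py;python3 -m pendant '0 -0.3 0 0' >/dev/null; python3 s.py;python3 -m pendant '0 -0.3 0 0' >/dev/null; python3 s.py;
```

```text
t 11.2333 gate-frame TCP mm [ 15.2 -47.2 169.8] F gate [-2.3 -0.3 -1.3] w -0.0002209783720606159
tool x in gate [-0.001 -0.999  0.037] z [-0.025 -0.037 -0.999]
t 11.3167 gate-frame TCP mm [ 18.  -47.  169.2] F gate [-4.5 -0.6  1. ] w -7.212438939994342e-05
tool x in gate [-0.    -0.999  0.037] z [-0.027 -0.037 -0.999]
t 11.4 gate-frame TCP mm [ 20.1 -47.2 168.6] F gate [-5.8 -0.3  3.7] w 0.000150528402511513
tool x in gate [-0.    -0.999  0.037] z [-0.03  -0.037 -0.999]
```

```bash
python3 -m pendant '0 -0.4 0 0' >/dev/null; python3 s.py;python3 -m pendant '0 -0.4 0 0;0 0 0 0;0 0 0 0' >/dev/null; python3 s.py; python3 - <<'E'
from h import *
for n in('scene',):
    f=r.grab_frame(n);a=f['color'][100:270,150:320,::-1];cv2.imwrite(f'pics/{n}5.png',cv2.resize(a,(595,595),interpolation=2))
E
```

```text
t 11.4833 gate-frame TCP mm [ 22.4 -47.5 168.1] F gate [-8.2  0.1  4.7] w 2.4437968770418663e-05
tool x in gate [-0.001 -0.999  0.037] z [-0.034 -0.037 -0.999]
t 11.7333 gate-frame TCP mm [ 22.  -48.5 167.8] F gate [-5.   1.7  6.7] w 0.00018268541185551416
tool x in gate [-0.003 -0.999  0.038] z [-0.046 -0.038 -0.998]
```

View pics/scene5.png

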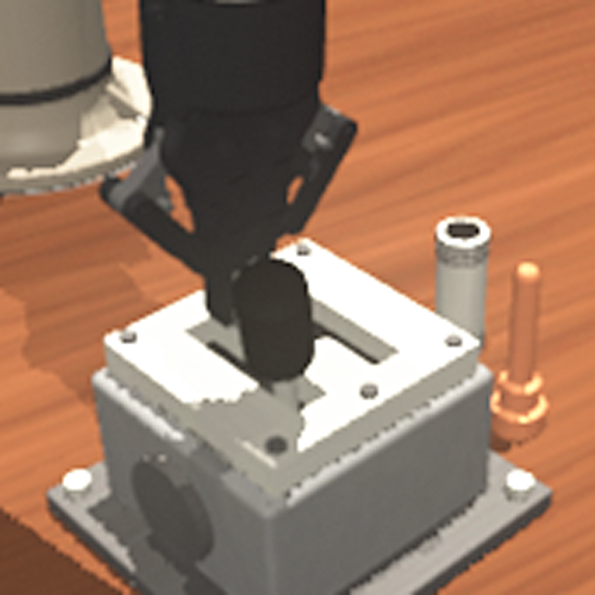

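```bash
python3 -m pendant '0 2 0 0;0 2.5 0 0;0 1.5 -2 0;0 0 -4 0;0 0 -4 0;0 0 -2 0; 3.5 0 0 0;3.5 0 0 0' >/dev/null; python3 -m pendant '3.5 0 0 0;3.5 0 0 0;3.5 0 0 0;3.5 0 0 0;3.5 0 0 0;0 0 0 0' >/dev/null; python3 s.py; python3 - <<'E'
from h import *
for n in('scene','top'):
    f=r.grab_frame(n);a=f['color'][100:270,150:320,::-1] if n=='scene' else f['color'][130:270,190:390,::-1];cv2.imwrite(f'pics/{n}6.png',cv2.resize(a,None,fx=3.5,fy=3.5,interpolation=2))
g=r.grab_frame('scene');a=.176
for al in(.18,.215,.25):
  for L in(180,208):
    ac=.245;x,y,z=L*np.sin(al)*.97,-L*np.sin(ac),16+L*np.cos(ac)*np.cos(al)
    X=np.array([.5367,-.0535,0])+np.array([x*np.cos(a)-y*np.sin(a),x*np.sin(a)+y*np.cos(a),z])/1e3
    u=proj(g,X);print(al,L,[round((u[0]-150+.36)*3.5),round((u[1]-100+.36)*3.5)])
E
```

```text
t 12.95 gate-frame TCP mm [ -27.8 -297.3  311.9] F gate [-1.4 -0.  -0.3] w 7.495554632765692e-05
tool x in gate [ 0.007 -0.999  0.047] z [-0.024 -0.047 -0.999]
0.18 180 [255, 290]
0.18 208 [247, 251]
0.215 180 [264, 297]
0.215 208 [257, 259]
0.25 180 [272, 305]
0.25 208 [267, 269]
```

View pics/scene6.png

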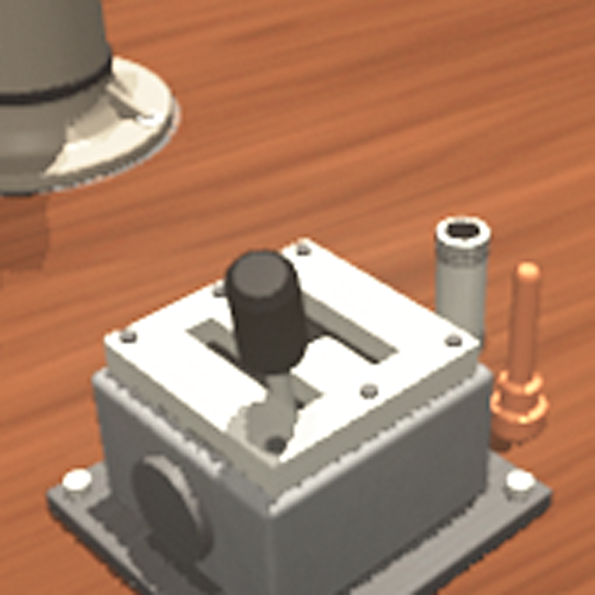

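View pics/top6.png

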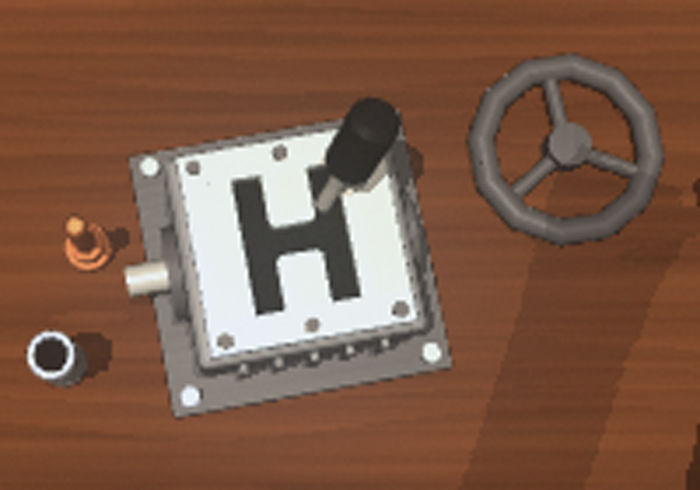

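```bash
python3 - <<'E'
from h import *
f=r.grab_frame('top');g=r.grab_frame('scene')
C=np.array([.5364,-.055,0]);a=.176;G=np.array([[np.cos(a),np.sin(a),0],[-np.sin(a),np.cos(a),0],[0,0,1]])
X,e=two(f,(374/3.5+189.6,123/3.5+129.6),g,(262/3.5+149.6,277/3.5+99.6))
p=G@(X-C);print(p,e,'along',np.arctan2(p[0],p[2]-.016),'across',np.arctan2(-p[1],p[2]-.016))
E
```

```text
[ 0.04996733 -0.05398652  0.20912176] 0.0035126915046240167 along 0.2531826535360721 across 0.2725881388942894
```

```bash
python3 -c "
from bench import r
print(r.get_obs()['contact_force'],r.get_obs()['qvel'].round(3));r.hand_in()"
```

```text
[-0.63116483 -0.28179303 -0.59245118] [-0.005 -0.006 -0.001  0.005  0.003  0.002  0.002]
the job is handed in; nothing more can be done
```

The lever is home in the third slot, and I handed the job in at about 13 s of the 51 s. With the fingers shut, I pushed the grip back from about +0.08 rad to level with the cross channel, then across to the right leg, then forward until it stopped.

- **Lever position:** the last two-view check gave along at about 0.25 rad and across at about 0.27 rad. The two rays missed each other by 3.5 mm, so these are approximate. The push also met a hard stop at the end.
- **Contact and loose parts:** the gripper finished about 25 cm to the right of the lever and above it, with no contact force. The wheel, nipple and sensor well looked unmoved in the pictures; I compared pixels only for the sensor well, which agreed to about 1 pixel.
- **What went wrong on the way:** coming down to the left of the grip, the gripper's widening linkage pressed on the grip's top with about 20 N, under the 40 N limit. I backed off and turned the tool a quarter turn so its narrow side faced the grip. The lever did not move noticeably.
- **Camera disagreement:** the two cameras differed by about 3 mm sideways on where the gearbox is, so I used a value in between.

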